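# Centre-punch the bracket blank at the scribed cross

### The job

Take the spring-loaded centre punch out of its wooden stand, set its point on the scribed cross of the clamped L-shaped bracket blank and press it gently and straight down until you feel its hidden spring snap, without driving it on hard against its stop. Press on the blank nowhere else, then put the punch back upright, fully home in its stand, and leave the other things on the bench where they are.

Things in the scene. Friction and masses are not known exactly. Their poses are not given: they have to be found in the camera images.
- punch: Automatic centre punch, steel, about 330 g, upright in the stand. Origin on its axis at the barrel's lower end, z up. Lower barrel diameter 18 mm, z 0 to 40 mm; flange diameter 34 mm, z 40 to 46; grooved grip barrel diameter 16 mm, z 46 to 95 (top): hold it here, fingertips just above the flange. A pointed nose, diameter 8 mm, sticks out 36 mm below the origin.
- punch_latch (a joint): Hidden latch in the punch, m (coarse reading): 0 until the snap, about 0.0014 once snapped, 0 again when lifted. The nose goes in against 2 to 3 N through 0 to 20 mm of slack (different each time); then in 2 to 3 mm the force climbs to about 14 N, the latch snaps and the force falls at once to about 4 N. Pushed on, the nose meets its stop and the force climbs past 17 N, too hard: stop at the snap.
- stand: Fixed dark wooden block 75 x 75 x 85 mm. Origin at the centre of its underside, z up. A vertical through hole of diameter 22 mm with a small chamfer is in the middle of its top (85 mm above the origin). The punch's flange rests on the top when it is fully home, so that the punch's origin is then 45 mm above the stand's origin.
- spot (a point): the scribed dark cross on the top face of the blank's short leg, 25 mm from the leg's free end: the point to punch, z up. The only cross; the round black dots on the long leg are holes already drilled.
- blank: L-shaped aluminium bracket blank, 6 mm thick, clamped level on the marking plate with its underside 20 mm above the bench; long leg 130 x 40 mm, short leg 40 mm wide reaching 70 mm out from the long leg. Origin on its underside; the long leg runs along y, the short leg points to +x at +y. The cross lies at x 25, y 45, z 6 mm in its frame.
- jig: Fixed dark steel marking plate 220 x 160 x 20 mm (x, y, z), origin under its centre, carrying the blank, three dowel pins and a low clamp on the long leg; nothing on it is higher than 45 mm above the bench
- type_block: loose brass block 24 x 36 x 23 mm lying on the marking plate near a corner; leave alone
- spanner: loose steel spanner 160 mm long lying in the middle of the bench; leave alone
- tape: loose roll of paper tape, diameter 56 mm, 18 mm high, near the robot; leave alone
- hammer: loose hammer 240 mm long lying at the back; leave alone
- ink_tin: loose grey ink tin, diameter 80 mm, 75 mm high, at the back; leave alone
- mug: loose white mug, diameter 80 mm, 90 mm high, at the right; leave alone
- brayer: loose hand ink roller, rubber roll 34 x 90 mm with a wooden handle, at the left; leave alone
Things that resemble listed ones, but are neither listed nor needed, are in the scene too. Of the things like the punch, leave any that is orange; of the rest the larger one is meant.

How it is judged:
By the outcome, as a careful person would: the job done as asked, in the order asked, and still so for the second after the job is handed in, with the robot touching nothing.
It also fails if it takes over 58 s, if anything falls off the work surface, if the arm or the gripper's body presses on something with over 40 N, if the wrist force passes 120 N, or if a joint passes its speed limit or range.

### The arm

A 6-joint arm with a two-finger parallel gripper is mounted at the origin on the work surface. World frame = base frame: x ahead of the robot, y to its left, z up, the work surface at z = 0. Lengths are in m, angles in degrees, forces in N, time in s.
With the tool pointing down it reaches from about 0.3 to 0.75 m from the base axis. Payload 8.5 kg.
Tool frame: the origin (TCP) lies between the finger pads; the fingertips stand env.finger_overhang ahead of it and the grasp point (between the pads) lies 2 mm behind it (env.finger_overhang is the distance from the TCP to the fingertips, in m); z points along the fingers, y is the line along which they close (so a half turn about z gives the same grasp; the last joint's range is limited). The gripper opens to 85 mm and grips with 20 to 120 N. Pads are 22 mm wide; open, the fingers measure 114 mm over their backs; the gripper's body (76 mm by 85 mm) begins 54 mm behind the grasp point. The pads swing forward as they close: fully open they stand 13 mm farther back than shut.
Start: joints at [-88.768, 21.807, 74.336, -0, 83.858, -12.336], TCP at [0.129, -0.535, 0.248] pointing down, gripper open.
Joint ranges: [-178.18, 178.18], [-50.72, 133.34], [12.68, 142.11], [-81.47, 261.47], [9.98, 163.14], [-165.26, 165.26]. Speed limits (degrees/s): [136.94, 136.94, 180, 180, 180, 180].

### API

Orientations are given as a 3x3 rotation matrix whose columns are the frame's x, y, z axes.
In Python, from rig import env gives the robot as it stands. The module is installed in compiled form; this text tells all that it offers.
- The arm moves only by the tool jog_arm, never from a script. Its arguments are lists of equal length, an entry for each row: "hand": the finger opening in m, from 0 to 0.0854; "travel": the shift along the world's x, y, z in m, a list of three; "yaw": the turn about the world's z in rad. A call has exactly 5 rows; each row shifts and turns the commanded pose from where the row before left it; what a row does not reach is not made up. A row lasts 1/8 s, in which the tool goes at most 62.5 mm and 10.7 degrees, less where a joint would pass 70% of its speed; a pose out of reach is approached as far as the arm can. A call is refused whole if a number of a shift passes 0.0625 or a number of a turn 0.188, either way. A call with a gripper value outside its range is refused whole. The fingers move at their own pace and stop on an object; "grip_force" is the grip in N (left out, the last holds). Time passes only in rows, so rows that do not move let the fingers close, or fill a call up. It gives the time, the measured TCP pose, the force, the opening and the grip force at its end, in the units of the state.
- env.observe(): the state, without advancing time (a new reading comes with each control period).
- env.get_image(name): name is "scene" or "top" or "wrist"; returns the picture (384x512x3 uint8, red, green, blue); there is no depth.
- env.calibration(name): a dict with "fx", "fy", "cx", "cy" (pixels), "position" and "rotation" of the camera in the world; the wrist camera has in their place "hand_eye" (4x4, takes a point from camera to tool coordinates, whose origin is the TCP and whose axes are the flange's). Camera axes: x right, y down, z forward; pixel columns grow to the right and rows downward; lengths in m; the calibration is good to about 2 mm. The wrist camera is an equidistant fisheye: a pixel r from the principal point sees the ray r / f radians off the axis. A picture is of the moment at which its call begins: read the wrist's pose just before it. calibration takes no time and is no camera call.
- env.close_job(): hands the job in; it is judged then, once.
The state is a dict: "time_s": time; "q": joint angles; "qvel": joint speeds; "joint_efforts": joint torques, N m; "position": TCP position; "tool_rot": TCP orientation; "ft_force": force on the tool from outside, world axes, zero at the start; "wrist_torque": the same for the moment, N m; "grip_width": finger opening in m; "gripper_force": force on a finger pad.
Only numpy, scipy, OpenCV 4.12 (cv2) and the standard library are available. Lean on these libraries where they do the work, as an engineer would, in place of code of your own. Each camera call takes 0.05 s, during which the arm holds its last target. There are 200 camera calls.

## Working session

There is one attempt and no reset: what is moved stays moved. The work goes in short steps, Python scripts to look and compute and a tool call to move; the robot and the scene stay as the last step left them, time stands still between calls to the robot, and variables do not carry over. Pictures are saved under pics/ and viewed, at most 10 in all, crops included, and the job is handed in when it is done.

Besides the shell and the picture viewer there is one more tool, called after "Call:" by a JSON object that holds its "fn" and its "kwargs", one argument or row to a line. jog_arm: Moves the arm, as the interface text tells. Its arguments: {"type":"object","properties":{"hand":{"type":"array"},"travel":{"type":"array"},"yaw":{"type":"array"},"grip_force":{"type":"number"}},"required":["hand","travel","yaw"]}

```bash
mkdir -p pics; cat > h.py <<'E'
import numpy as np, cv2
from rig import env
def ray(name,u,v,st=None):
    c=env.calibration(name)
    x=(u-c["cx"])/c["fx"]; y=(v-c["cy"])/c["fy"]
    if name=="wrist":
        r=np.hypot(x,y); d=np.array([x/r*np.sin(r),y/r*np.sin(r),np.cos(r)]) if r>0 else np.array([0,0,1.])
        st=st or env.observe(); H=np.array(c["hand_eye"]); R=np.array(st["tool_rot"]); p=np.array(st["position"])
        return p+R@H[:3,3], R@H[:3,:3]@d
    return np.array(c["position"]), np.array(c["rotation"])@np.array([x,y,1.])
def at(name,u,v,z,st=None):
    o,d=ray(name,u,v,st); return o+d*(z-o[2])/d[2]
def save(name,fn,crop=None,k=1):
    im=env.get_image(name)[:,:,::-1]
    cv2.imwrite("pics/full_"+fn,im)
    if crop: u0,v0,u1,v1=crop; im=im[v0:v1,u0:u1]
    cv2.imwrite("pics/"+fn,cv2.resize(im,None,fx=k,fy=k,interpolation=cv2.INTER_CUBIC))
E
python3 - <<'E'
from h import *
save("top","top1.png",k=1.5); save("scene","sc1.png",k=1.5)
for n in ("top","scene","wrist"): print(n,env.calibration(n))
print(env.finger_overhang); print(env.observe())
E
```

```text
top {'fx': 389.6901657505552, 'fy': 389.6901657505552, 'cx': 254.83503086905262, 'cy': 192.18199939004054, 'position': array([ 0.42308541, -0.02257633,  1.30967683]), 'rotation': array([[ 3.63236542e-03, -9.89186401e-01,  1.46618791e-01],
       [-9.99993305e-01, -3.52827932e-03,  9.69965561e-04],
       [-4.42164696e-04, -1.46621332e-01, -9.89192595e-01]])}
scene {'fx': 451.9456645235832, 'fy': 451.9456645235832, 'cx': 258.3290036349581, 'cy': 192.8029706282787, 'position': array([ 1.18416012, -0.81409764,  0.85346873]), 'rotation': array([[ 0.79724532,  0.38461502, -0.46526464],
       [ 0.6033882 , -0.48480263,  0.63315803],
       [ 0.01796057, -0.78551747, -0.61857879]])}
wrist {'fx': 297.3186396354542, 'fy': 297.3186396354542, 'cx': 251.38773383133923, 'cy': 191.0220726606447, 'hand_eye': array([[-3.31050806e-04, -9.46739384e-01, -3.22000666e-01,
         8.31868039e-02],
       [ 9.99999941e-01, -2.82835755e-04, -1.96518345e-04,
        -6.25073970e-04],
       [ 9.49783559e-05, -3.22000711e-01,  9.46739422e-01,
        -1.25197731e-01],
       [ 0.00000000e+00,  0.00000000e+0
[... 164 characters left out ...]
5193e+01, -1.23343006e+01]), 'qvel': array([-0.00743943, -0.08700372, -0.09517382,  0.02648629, -0.10435188,
        0.04556722]), 'joint_efforts': array([ 3.79151330e-03, -4.49216831e+01, -2.31655151e+01, -1.46347143e-04,
        3.66108914e-03, -1.78101715e-05]), 'position': array([ 0.12901369, -0.5344207 ,  0.24779057]), 'tool_rot': array([[ 9.72101816e-01,  2.34559285e-01, -2.80501298e-05],
       [ 2.34559141e-01, -9.72101071e-01,  1.23152481e-03],
       [ 2.61598018e-04, -1.20374692e-03, -9.99999241e-01]]), 'ft_force': array([ 0.23838673, -0.23496467,  1.36826721]), 'wrist_torque': array([-0.01283389,  0.02176396,  0.02766838]), 'gripper_force': 0.0, 'grip_width': 0.08568762336106667}
```

View pics/top1.png

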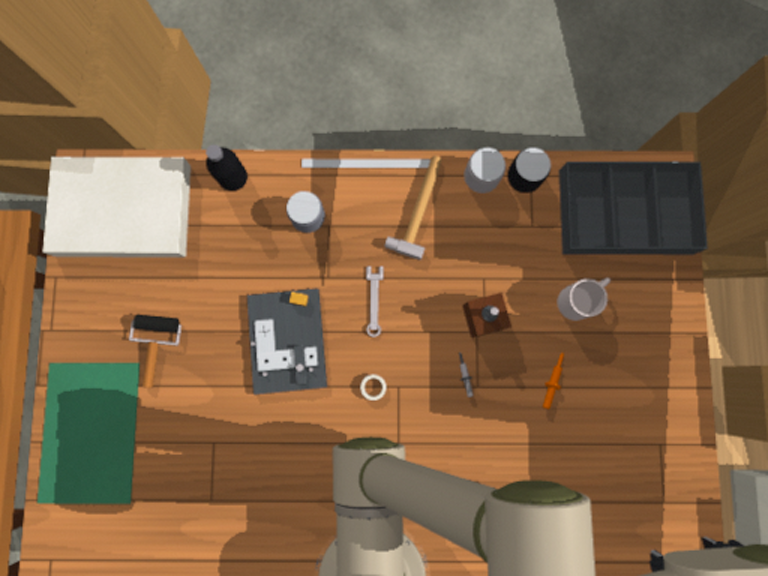

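View pics/sc1.png

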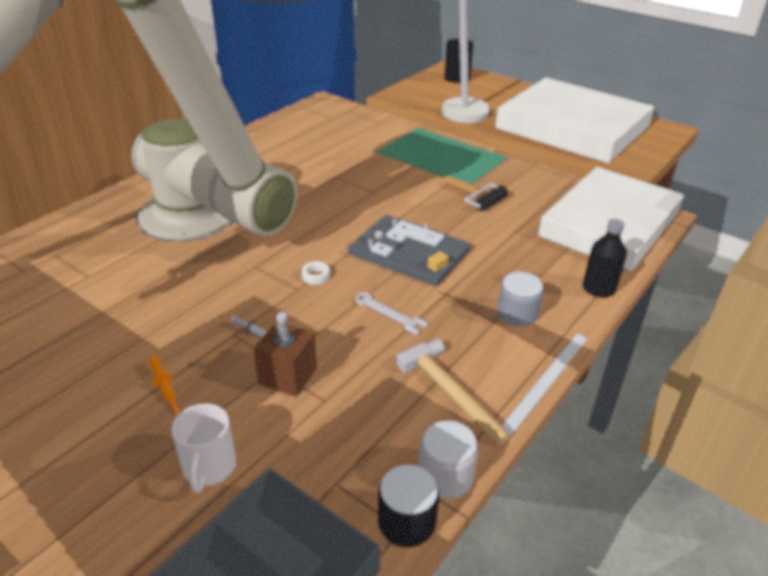

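The top view shows three punch-like things, in 1.5x pixels: a grey one upright in the dark stand (492,313), a thin grey one lying down (466,375), and an orange one lying down (553,380). The one in the stand fits, being grey, the larger of the two and upright in the wooden block. The cross is near (264,330). One enlarged crop to confirm.

```bash
python3 - <<'E'
from h import *
a=cv2.imread("pics/full_top1.png")
l=cv2.resize(a[180:280,290:390],None,fx=4,fy=4,interpolation=cv2.INTER_CUBIC)
r=cv2.resize(a[190:265,160:225],(390,400),interpolation=cv2.INTER_CUBIC)
cv2.imwrite("pics/c1.png",np.hstack([l,r]))
print("punch top",at("top",492/1.5,311/1.5,.14),"flange",at("top",489/1.5,314/1.5,.09)); print("cross",at("top",264/1.5,330/1.5,.026))
E
```

```text
punch top [ 0.5510367  -0.24231341  0.14      ] flange [ 0.55016424 -0.24526947  0.09      ]
cross [0.5197506  0.23814609 0.026     ]
```

View pics/c1.png

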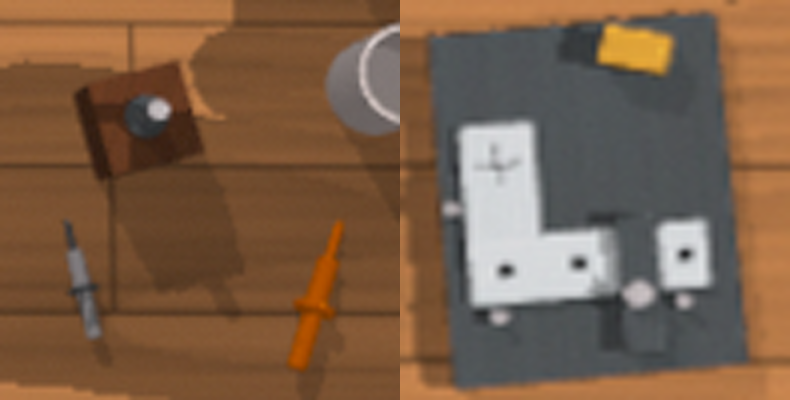

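The crop shows the grey punch standing in the stand (top at about (329.5,207) in the raw picture). The others are lying on the bench, one thin and one orange. The cross on the short leg is at about (176,220). I'll move above the punch.

Call:
{"fn": "jog_arm", "kwargs": {
  "hand": [0.085,0.085,0.085,0.085,0.085],
  "travel": [
    [0.042,0.029,0],
    [0.042,0.029,0],
    [0.042,0.029,0],
    [0.042,0.029,0],
    [0.042,0.029,0]
  ],
  "yaw": [0,0,0,0,0]
}}

```text
time_s: 0.72
position: [0.3402, -0.3884, 0.2481]
tool_rot: [[0.972, 0.234, -0.0], [0.234, -0.972, 0.0], [-0.0, -0.001, -1.0]]
ft_force: [-0.4, -0.1, -0.1]
grip_width: 0.0847
gripper_force: 0.0
```

Call:
{"fn": "jog_arm", "kwargs": {
  "hand": [0.085,0.085,0.085,0.085,0.085],
  "travel": [
    [0.042,0.029,0],
    [0.042,0.029,0],
    [0.042,0.029,0],
    [0.042,0.029,0],
    [0.042,0.03,0]
  ],
  "yaw": [0,0,0,0,0]
}}

```text
time_s: 1.35
position: [0.5502, -0.2425, 0.2479]
tool_rot: [[0.972, 0.235, -0.001], [0.235, -0.972, 0.0], [-0.001, -0.0, -1.0]]
ft_force: [-0.3, -1.7, 0.9]
grip_width: 0.0848
gripper_force: 0.0
```

```bash
python3 - <<'E'
from h import *
s=env.observe(); print(s["time_s"],s["position"],s["q"]);save("wrist","w1.png",k=1.5)
E
```

```text
1.35 [ 0.55018947 -0.24247304  0.24794969] [-3.50510036e+01  2.70724928e+01  6.57088519e+01 -5.15762468e-03
  8.72593963e+01  4.13849482e+01]
```

View pics/w1.png

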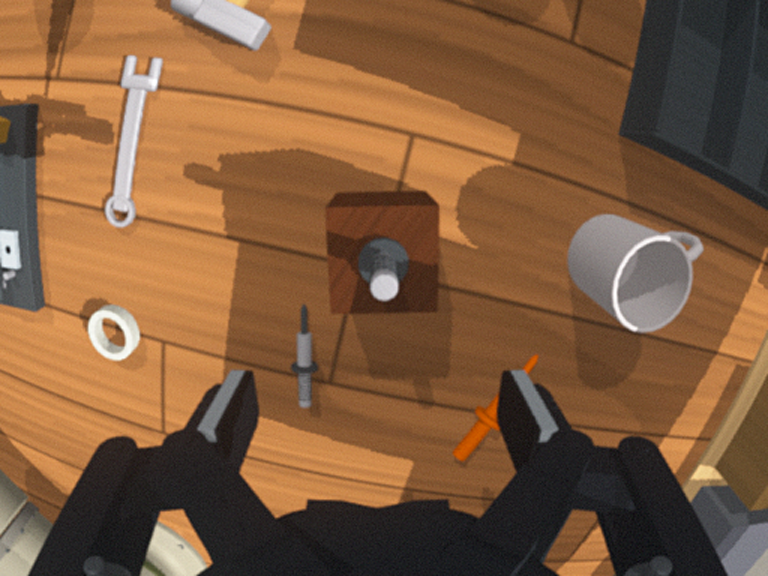

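The wrist picture shows the punch top at (384,286), its flange centre at about (383,258) and the stand top at x 330-437, y 206-313.

```bash
python3 - <<'E'
from h import *
im=cv2.imread("pics/full_w1.png")
t=at("wrist",384/1.5,286/1.5,.14);f=at("wrist",383/1.5,259/1.5,.091);print(t,f)
for c in ((327,206),(439,206),(328,313),(438,311)):print(at("wrist",c[0]/1.5,c[1]/1.5,.085))
s=env.observe();p=np.array(s["position"]);print(p, np.array(s["tool_rot"]).T@(t-p))
E
```

```text
[ 0.55884167 -0.24045577  0.14      ] [ 0.56090372 -0.23991299  0.091     ]
[ 0.58554337 -0.19627129  0.085     ]
[ 0.60307379 -0.26718379  0.085     ]
[ 0.51235906 -0.2124774   0.085     ]
[ 0.53216009 -0.28682011  0.085     ]
[ 0.55375989 -0.23867853  0.24753776] [0.00434085 0.00314021 0.10753906]
```

Call:
{"fn": "jog_arm", "kwargs": {
  "hand": [0.06,0.06,0.06,0.06,0.06],
  "travel": [
    [0.006,0,0],
    [0,0,-0.03],
    [0,0,-0.035],
    [0,0,0],
    [0,0,0]
  ],
  "yaw": [0,0,0,0,0]
}}

```text
time_s: 2.02
position: [0.5552, -0.2445, 0.1848]
tool_rot: [[0.972, 0.234, 0.002], [0.234, -0.972, -0.001], [0.001, 0.002, -1.0]]
ft_force: [0.5, -0.6, 0.4]
grip_width: 0.06
gripper_force: 0.0
```

```bash
python3 - <<'E'
from h import *
s=env.observe(); print(s["time_s"],s["position"],s["qvel"],s["ft_force"]);save("wrist","w2.png",k=1.5);print(env.observe()["position"])
E
```

```text
2.025 [ 0.55515821 -0.24453984  0.18479428] [ 0.35235938 -0.68295591 -0.65527221 -0.03397325 -0.27865009  0.01387519] [ 0.5078778  -0.61897748  0.44000657]
[ 0.55531806 -0.24442514  0.18505746]
```

View pics/w2.png

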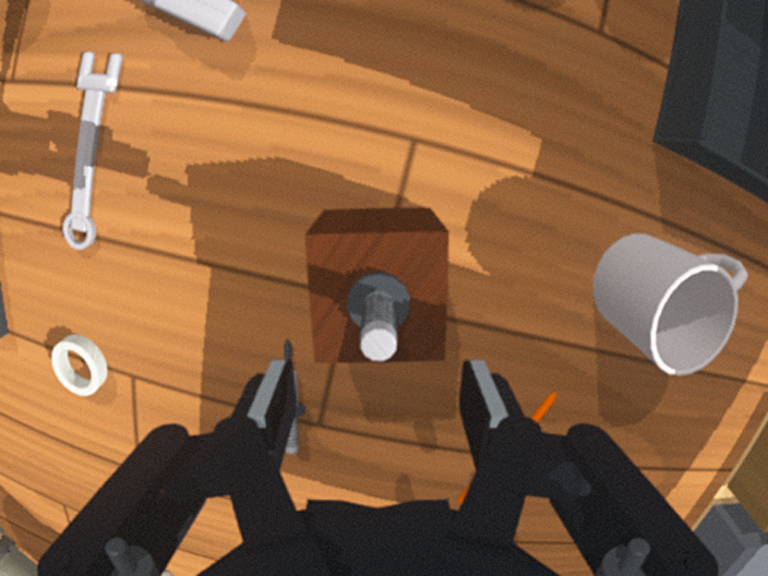

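The punch top is at (379,342) and the flange at (379,301). The stand-top corners are near (306,236), (447,234), (315,361) and (445,359), and the fingers straddle the punch evenly.

```bash
python3 - <<'E'
from h import *
s=env.observe();p=np.array(s["position"]);R=np.array(s["tool_rot"])
for u,v,z in((379,342,.14),(379,301,.091)):
  t=at("wrist",u/1.5,v/1.5,z,s);print(t,R.T@(t-p))
c=[at("wrist",u/1.5,v/1.5,.085,s) for u,v in((306,236),(447,234),(315,361),(445,359))];print(np.mean(c,0),c[1]-c[0],c[2]-c[0])
E
```

```text
[ 0.55591334 -0.24452464  0.14      ] [0.00047572 0.00014202 0.04505877]
[ 0.55617266 -0.2447638   0.091     ] [0.00058515 0.00033298 0.09405954]
[ 0.55400065 -0.24496052  0.085     ] [ 0.01812675 -0.07103338  0.        ] [-0.07061851 -0.01828415  0.        ]
```

Call:
{"fn": "jog_arm", "kwargs": {
  "hand": [0.05,0.05,0.05,0.05,0.05],
  "travel": [
    [0.0005,0,-0.03],
    [0,0,-0.03],
    [0,0,-0.012],
    [0,0,0],
    [0,0,0]
  ],
  "yaw": [0,0,0,0,0]
}}

```text
time_s: 2.7
position: [0.5561, -0.244, 0.1128]
tool_rot: [[0.972, 0.235, 0.002], [0.235, -0.972, -0.001], [0.002, 0.002, -1.0]]
ft_force: [1.0, 0.5, -0.4]
grip_width: 0.0498
gripper_force: 0.0
```

Call:
{"fn": "jog_arm", "kwargs": {
  "hand": [0.03,0.01,0,0,0],
  "travel": [
    [0,0,0],
    [0,0,0],
    [0,0,0],
    [0,0,0],
    [0,0,0]
  ],
  "yaw": [0,0,0,0,0],
  "grip_force": 80
}}

```text
time_s: 3.32
position: [0.5558, -0.2438, 0.1121]
tool_rot: [[0.972, 0.235, 0.001], [0.235, -0.972, -0.001], [0.001, 0.001, -1.0]]
ft_force: [-1.4, -0.1, 5.5]
grip_width: 0.014
gripper_force: 77.8
```

Call:
{"fn": "jog_arm", "kwargs": {
  "hand": [0,0,0,0,0],
  "travel": [
    [0,0,0],
    [0,0,0],
    [0,0,0],
    [0,0,0],
    [0,0,0]
  ],
  "yaw": [0,0,0,0,0]
}}

```text
time_s: 3.95
position: [0.5558, -0.2438, 0.1121]
tool_rot: [[0.972, 0.235, 0.001], [0.235, -0.972, -0.001], [0.001, 0.001, -1.0]]
ft_force: [-0.8, 0.2, 5.8]
grip_width: 0.0145
gripper_force: 77.8
```

Call:
{"fn": "jog_arm", "kwargs": {
  "hand": [0,0,0,0,0],
  "travel": [
    [0,0,0.01],
    [0,0,0.02],
    [0,0,0.03],
    [0,0,0.03],
    [0,0,0.03]
  ],
  "yaw": [0,0,0,0,0]
}}

```text
time_s: 4.58
position: [0.5552, -0.2434, 0.2322]
tool_rot: [[0.972, 0.235, -0.001], [0.235, -0.972, 0.001], [-0.001, -0.001, -1.0]]
ft_force: [0.1, 0.5, -2.8]
grip_width: 0.0145
gripper_force: 78.0
```

Call:
{"fn": "jog_arm", "kwargs": {
  "hand": [0,0,0,0,0],
  "travel": [
    [0,0,0.01],
    [0,0,0],
    [0,0,0],
    [0,0,0],
    [0,0,0]
  ],
  "yaw": [0,0,0,0,0]
}}

```text
time_s: 5.2
position: [0.5554, -0.2436, 0.2407]
tool_rot: [[0.972, 0.235, -0.001], [0.235, -0.972, 0.001], [-0.001, -0.001, -1.0]]
ft_force: [-0.5, 0.6, -3.2]
grip_width: 0.0144
gripper_force: 78.0
```

```bash
python3 - <<'E'
from h import *
s=env.observe(); print(s["time_s"],s["position"],s["ft_force"],s["wrist_torque"],s["grip_width"]);
w=env.get_image("wrist")[:,:,::-1];c=env.get_image("scene")[:,:,::-1]
cv2.imwrite("pics/full_w3.png",w);cv2.imwrite("pics/full_s3.png",c)
cv2.imwrite("pics/w3.png",np.hstack([cv2.resize(w[190:384,150:350],(400,388)),cv2.resize(c[100:300,100:300],(388,388))]))
E
```

```text
5.2 [ 0.55544372 -0.24359345  0.24073746] [-0.47512792  0.56007893 -3.19046038] [ 0.0290225  -0.00052731  0.01851625] 0.014419980154290185
```

View pics/w3.png

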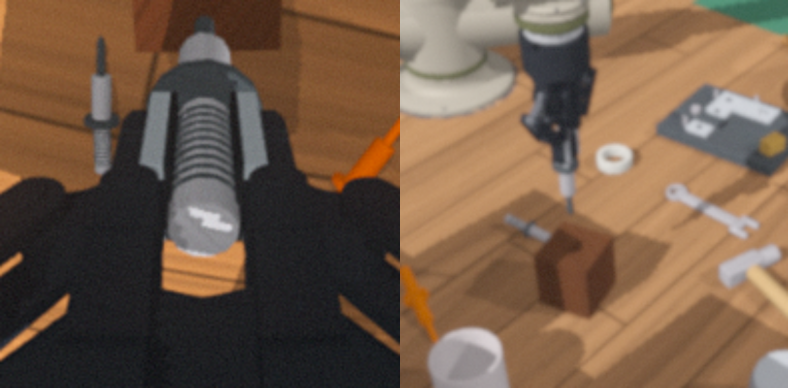

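The punch is held straight between the pads, its nose tip near the stand's front edge in the wrist view, and it hangs upright in the scene view with the stand empty. I'll go to the cross.

Call:
{"fn": "jog_arm", "kwargs": {
  "hand": [0,0,0,0,0],
  "travel": [
    [-0.003,0.03,0],
    [-0.003,0.05,0],
    [-0.003,0.05,0],
    [-0.003,0.05,0],
    [-0.003,0.05,0]
  ],
  "yaw": [0,0,0,0,0]
}}

```text
time_s: 5.92
position: [0.5403, -0.0121, 0.2414]
tool_rot: [[0.972, 0.234, 0.0], [0.234, -0.972, -0.0], [0.0, 0.0, -1.0]]
ft_force: [1.0, 0.3, -3.0]
grip_width: 0.0141
gripper_force: 78.2
```

Call:
{"fn": "jog_arm", "kwargs": {
  "hand": [0,0,0,0,0],
  "travel": [
    [-0.005,0.05,0],
    [-0.005,0.05,0],
    [-0.005,0.05,0],
    [-0.005,0.05,0],
    [0,0.03,0]
  ],
  "yaw": [0,0,0,0,0]
}}

```text
time_s: 6.55
position: [0.5199, 0.2186, 0.2414]
tool_rot: [[0.972, 0.236, 0.0], [0.236, -0.972, 0.0], [0.0, -0.0, -1.0]]
ft_force: [1.6, -0.9, -3.8]
grip_width: 0.014
gripper_force: 78.3
```

Call:
{"fn": "jog_arm", "kwargs": {
  "hand": [0,0,0,0,0],
  "travel": [
    [0,0.02,0],
    [0,0,0],
    [0,0,-0.03],
    [0,0,-0.03],
    [0,0,0]
  ],
  "yaw": [0,0,0,0,0]
}}

```text
time_s: 7.18
position: [0.5199, 0.235, 0.1797]
tool_rot: [[0.972, 0.233, -0.004], [0.233, -0.972, -0.001], [-0.005, 0.0, -1.0]]
ft_force: [0.1, -0.5, -2.8]
grip_width: 0.0139
gripper_force: 78.4
```

Call:
{"fn": "jog_arm", "kwargs": {
  "hand": [0,0,0,0,0],
  "travel": [
    [0,0,0],
    [0,0,0],
    [0,0,0],
    [0,0,0],
    [0,0,0]
  ],
  "yaw": [0,0,0,0,0]
}}

```text
time_s: 7.8
position: [0.5205, 0.2364, 0.1815]
tool_rot: [[0.972, 0.235, 0.0], [0.235, -0.972, 0.0], [0.0, -0.0, -1.0]]
ft_force: [-0.3, -0.3, -3.6]
grip_width: 0.0139
gripper_force: 78.4
```

```bash
python3 - <<'E'
from h import *
s=env.observe(); print(s["time_s"],s["position"],s["ft_force"],s["q"]);save("wrist","w4.png",crop=(170,90,330,210),k=5)
E
```

```text
7.8 [0.52052988 0.23640997 0.18146086] [-0.28374639 -0.31173803 -3.60782686] [1.25655321e+01 2.71158700e+01 7.71383718e+01 7.31914143e-04
 7.57337848e+01 8.89906149e+01]
```

View pics/w4.png

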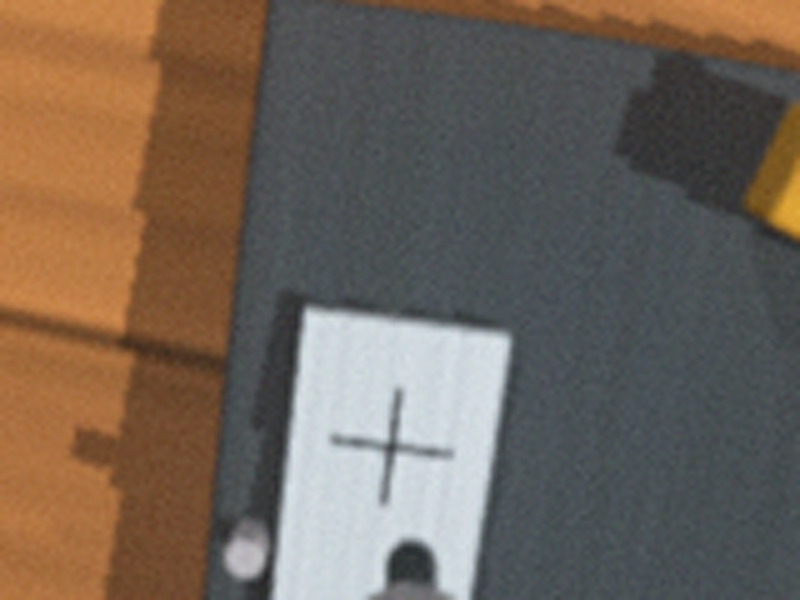

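The cross centre is at (393,447) in the crop, raw (248.6,179.4). The dark nose tip is at about (411,542), raw (252.2,198.4).

```bash
python3 - <<'E'
from h import *
s=env.observe();p=np.array(s["position"]);R=np.array(s["tool_rot"])
print(p)
c=at("wrist",248.6,179.4,.026,s);print("cross",c,R.T@(c-p))
zt=p[2]-.103
t=at("wrist",252.2,198.4,zt,s);print("tip",t,R.T@(t-p),"go",c-t)
E
```

```text
[0.520505   0.23640103 0.18139262]
cross [0.51955569 0.23968709 0.026     ] [-0.00016284 -0.00342376  0.15539246]
tip [0.51973307 0.23622124 0.07839262] [-8.00080180e-04 -1.08421813e-05  1.02999942e-01] go [-0.00017737  0.00346585 -0.05239262]
```

Call:
{"fn": "jog_arm", "kwargs": {
  "hand": [0,0,0,0,0],
  "travel": [
    [-0.0002,0.0035,0],
    [0,0,-0.02],
    [0,0,-0.02],
    [0,0,0],
    [0,0,0]
  ],
  "yaw": [0,0,0,0,0]
}}

```text
time_s: 8.48
position: [0.5207, 0.2401, 0.1421]
tool_rot: [[0.972, 0.235, 0.001], [0.235, -0.972, 0.0], [0.001, -0.0, -1.0]]
ft_force: [-0.3, -0.2, -2.3]
grip_width: 0.014
gripper_force: 78.4
```

Call:
{"fn": "jog_arm", "kwargs": {
  "hand": [0,0,0,0,0],
  "travel": [
    [0,0,0],
    [0,0,0],
    [0,0,0],
    [0,0,0],
    [0,0,0]
  ],
  "yaw": [0,0,0,0,0]
}}

```text
time_s: 9.1
position: [0.5203, 0.2399, 0.1413]
tool_rot: [[0.972, 0.235, -0.0], [0.235, -0.972, 0.0], [-0.0, -0.0, -1.0]]
ft_force: [0.1, 0.7, -3.5]
grip_width: 0.0143
gripper_force: 78.4
```

```bash
python3 - <<'E'
from h import *
s=env.observe(); print(s["time_s"],s["position"],s["ft_force"]);save("wrist","w5.png",crop=(202,150,302,225),k=8)
E
```

```text
9.1 [0.52031791 0.23988063 0.14134711] [ 0.08374822  0.65726963 -3.47882429]
```

View pics/w5.png

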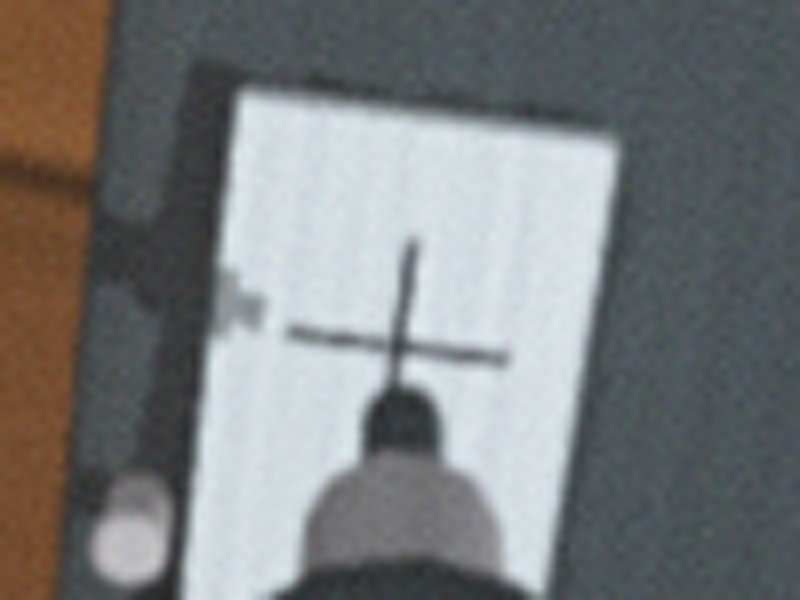

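The cross is at (399,344) in the crop, raw (251.9,193.0). The nose's leading edge is at (403,382), raw (252.4,197.8).

```bash
python3 - <<'E'
from h import *
s=env.observe();p=np.array(s["position"]);R=np.array(s["tool_rot"])
c=at("wrist",251.9,193.,.026,s);print("cross",c,R.T@(c-p))
t=at("wrist",252.4,197.8,p[2]-.103,s);print("tip",t,R.T@(t-p),"go",c-t)
# predicted pixel of on-axis tip and cone base
cal=env.calibration("wrist");H=np.linalg.inv(cal["hand_eye"])
for z in(.103,.099,.095):
  for x in(0,.004):
    q=H@[x,0,z,1];r=np.hypot(q[0],q[1]);th=np.arctan2(r,q[2]);print(x,z,cal["cx"]+cal["fx"]*th*q[0]/r,cal["cy"]+cal["fy"]*th*q[1]/r)
E
```

```text
cross [0.51991047 0.23999806 0.026     ] [-0.00041415 -0.0002374   0.11534163]
tip [0.52013357 0.2396508  0.03834166] [-0.00027766  0.00015227  0.10299997] go [-0.0002231   0.00034725 -0.01234166]
0 0.103 252.2138746385042 197.4808430872879
0.004 0.103 252.21676852285404 192.85487032605292
0 0.099 252.22641064141962 199.18413865742156
0.004 0.099 252.229470058622 194.49460132896183
0 0.095 252.2393282233519 200.94170712842177
0.004 0.095 252.24256370266565 196.1871898429578
```

The tip is on the axis and within 0.4 mm of the cross. I'll make the small correction and approach.

Call:
{"fn": "jog_arm", "kwargs": {
  "hand": [0,0,0,0,0],
  "travel": [
    [-0.0002,0.0003,-0.003],
    [0,0,-0.003],
    [0,0,-0.002],
    [0,0,-0.001],
    [0,0,0]
  ],
  "yaw": [0,0,0,0,0]
}}

```text
time_s: 9.78
position: [0.5201, 0.2402, 0.1323]
tool_rot: [[0.972, 0.235, -0.0], [0.235, -0.972, -0.0], [-0.0, -0.0, -1.0]]
ft_force: [0.0, 1.0, -2.5]
grip_width: 0.014
gripper_force: 78.4
```

Call:
{"fn": "jog_arm", "kwargs": {
  "hand": [0,0,0,0,0],
  "travel": [
    [0,0,-0.0004],
    [0,0,-0.0004],
    [0,0,-0.0004],
    [0,0,-0.0004],
    [0,0,-0.0004]
  ],
  "yaw": [0,0,0,0,0]
}}

```text
time_s: 10.4
position: [0.5201, 0.2402, 0.1303]
tool_rot: [[0.972, 0.235, -0.0], [0.235, -0.972, 0.0], [-0.0, -0.0, -1.0]]
ft_force: [-0.2, 0.7, -3.0]
grip_width: 0.0142
gripper_force: 78.4
```

Call:
{"fn": "jog_arm", "kwargs": {
  "hand": [0,0,0,0,0],
  "travel": [
    [0,0,-0.0004],
    [0,0,-0.0004],
    [0,0,-0.0004],
    [0,0,-0.0004],
    [0,0,0]
  ],
  "yaw": [0,0,0,0,0]
}}

```text
time_s: 11.02
position: [0.5202, 0.2402, 0.1289]
tool_rot: [[0.972, 0.235, 0.0], [0.235, -0.972, 0.0], [0.0, -0.0, -1.0]]
ft_force: [-0.2, -0.1, -0.9]
grip_width: 0.0142
gripper_force: 78.4
```

Contact, with about 2.3 N of rise. I'll continue in safe 2 mm steps.

Call:
{"fn": "jog_arm", "kwargs": {
  "hand": [0,0,0,0,0],
  "travel": [
    [0,0,-0.0003],
    [0,0,-0.0003],
    [0,0,-0.0003],
    [0,0,-0.0003],
    [0,0,-0.0003]
  ],
  "yaw": [0,0,0,0,0]
}}

```text
time_s: 11.65
position: [0.5201, 0.2402, 0.1272]
tool_rot: [[0.972, 0.235, 0.0], [0.235, -0.972, 0.0], [0.0, 0.0, -1.0]]
ft_force: [-0.2, -0.2, -0.2]
grip_width: 0.0141
gripper_force: 78.4
```

Call:
{"fn": "jog_arm", "kwargs": {
  "hand": [0,0,0,0,0],
  "travel": [
    [0,0,-0.0003],
    [0,0,-0.0003],
    [0,0,-0.0003],
    [0,0,-0.0003],
    [0,0,-0.0003]
  ],
  "yaw": [0,0,0,0,0]
}}

```text
time_s: 12.28
position: [0.5201, 0.2402, 0.1257]
tool_rot: [[0.972, 0.235, -0.0], [0.235, -0.972, 0.0], [-0.0, -0.0, -1.0]]
ft_force: [-0.8, -0.4, -0.4]
grip_width: 0.0142
gripper_force: 78.4
```

Call:
{"fn": "jog_arm", "kwargs": {
  "hand": [0,0,0,0,0],
  "travel": [
    [0,0,-0.0003],
    [0,0,-0.0003],
    [0,0,-0.0003],
    [0,0,-0.0003],
    [0,0,-0.0003]
  ],
  "yaw": [0,0,0,0,0]
}}

```text
time_s: 12.9
position: [0.5201, 0.2402, 0.1242]
tool_rot: [[0.972, 0.235, 0.0], [0.235, -0.972, -0.0], [0.0, 0.0, -1.0]]
ft_force: [-0.2, 0.1, -0.3]
grip_width: 0.0141
gripper_force: 78.4
```

Call:
{"fn": "jog_arm", "kwargs": {
  "hand": [0,0,0,0,0],
  "travel": [
    [0,0,-0.0004],
    [0,0,-0.0004],
    [0,0,-0.0004],
    [0,0,-0.0003],
    [0,0,-0.0002]
  ],
  "yaw": [0,0,0,0,0]
}}

```text
time_s: 13.52
position: [0.5201, 0.2402, 0.1225]
tool_rot: [[0.972, 0.235, -0.0], [0.235, -0.972, -0.0], [-0.0, 0.0, -1.0]]
ft_force: [0.1, -0.9, 0.4]
grip_width: 0.0141
gripper_force: 78.4
```

Call:
{"fn": "jog_arm", "kwargs": {
  "hand": [0,0,0,0,0],
  "travel": [
    [0,0,-0.0003],
    [0,0,-0.0003],
    [0,0,-0.0002],
    [0,0,-0.0002],
    [0,0,-0.0002]
  ],
  "yaw": [0,0,0,0,0]
}}

```text
time_s: 14.15
position: [0.5201, 0.2401, 0.1213]
tool_rot: [[0.972, 0.235, -0.0], [0.235, -0.972, -0.0], [-0.0, 0.0, -1.0]]
ft_force: [0.2, 0.3, 0.4]
grip_width: 0.0143
gripper_force: 78.4
```

Call:
{"fn": "jog_arm", "kwargs": {
  "hand": [0,0,0,0,0],
  "travel": [
    [0,0,-0.0003],
    [0,0,-0.0003],
    [0,0,-0.0003],
    [0,0,-0.0003],
    [0,0,-0.0002]
  ],
  "yaw": [0,0,0,0,0]
}}

```text
time_s: 14.78
position: [0.5201, 0.2402, 0.1199]
tool_rot: [[0.972, 0.235, -0.0], [0.235, -0.972, 0.0], [-0.0, -0.0, -1.0]]
ft_force: [-0.5, -0.6, 0.3]
grip_width: 0.0143
gripper_force: 78.4
```

Call:
{"fn": "jog_arm", "kwargs": {
  "hand": [0,0,0,0,0],
  "travel": [
    [0,0,-0.0003],
    [0,0,-0.0003],
    [0,0,-0.0003],
    [0,0,-0.0003],
    [0,0,-0.0002]
  ],
  "yaw": [0,0,0,0,0]
}}

```text
time_s: 15.4
position: [0.5201, 0.2402, 0.1185]
tool_rot: [[0.972, 0.235, 0.0], [0.235, -0.972, 0.0], [0.0, -0.0, -1.0]]
ft_force: [0.2, 0.0, -0.5]
grip_width: 0.0144
gripper_force: 78.4
```

Call:
{"fn": "jog_arm", "kwargs": {
  "hand": [0,0,0,0,0],
  "travel": [
    [0,0,-0.0003],
    [0,0,-0.0003],
    [0,0,-0.0003],
    [0,0,-0.0003],
    [0,0,-0.0003]
  ],
  "yaw": [0,0,0,0,0]
}}

```text
time_s: 16.02
position: [0.5202, 0.2402, 0.1173]
tool_rot: [[0.972, 0.235, 0.0], [0.235, -0.972, 0.0], [0.001, -0.0, -1.0]]
ft_force: [-0.6, 0.1, 3.3]
grip_width: 0.0147
gripper_force: 78.5
```

Force is climbing (about 6.6 N net). Finer steps now.

Call:
{"fn": "jog_arm", "kwargs": {
  "hand": [0,0,0,0,0],
  "travel": [
    [0,0,-0.0002],
    [0,0,-0.0002],
    [0,0,-0.0002],
    [0,0,-0.0001],
    [0,0,0]
  ],
  "yaw": [0,0,0,0,0]
}}

```text
time_s: 16.65
position: [0.5203, 0.2402, 0.1167]
tool_rot: [[0.972, 0.235, 0.001], [0.235, -0.972, 0.0], [0.001, 0.0, -1.0]]
ft_force: [-0.7, 0.0, 6.4]
grip_width: 0.0144
gripper_force: 78.7
```

Call:
{"fn": "jog_arm", "kwargs": {
  "hand": [0,0,0,0,0],
  "travel": [
    [0,0,-0.0002],
    [0,0,-0.0002],
    [0,0,-0.0001],
    [0,0,-0.0001],
    [0,0,0]
  ],
  "yaw": [0,0,0,0,0]
}}

```text
time_s: 17.27
position: [0.5203, 0.2403, 0.1163]
tool_rot: [[0.972, 0.235, 0.001], [0.235, -0.972, 0.0], [0.001, -0.0, -1.0]]
ft_force: [-0.6, 0.0, 8.0]
grip_width: 0.0145
gripper_force: 78.8
```

Call:
{"fn": "jog_arm", "kwargs": {
  "hand": [0,0,0,0,0],
  "travel": [
    [0,0,-0.0001],
    [0,0,-0.0001],
    [0,0,-0.0001],
    [0,0,0],
    [0,0,0]
  ],
  "yaw": [0,0,0,0,0]
}}

```text
time_s: 17.9
position: [0.5204, 0.2403, 0.1161]
tool_rot: [[0.972, 0.235, 0.001], [0.235, -0.972, 0.0], [0.001, -0.0, -1.0]]
ft_force: [-1.8, -0.0, 8.0]
grip_width: 0.0142
gripper_force: 78.9
```

Call:
{"fn": "jog_arm", "kwargs": {
  "hand": [0,0,0,0,0],
  "travel": [
    [0,0,-0.0001],
    [0,0,-0.0001],
    [0,0,-0.0001],
    [0,0,-0.0001],
    [0,0,0]
  ],
  "yaw": [0,0,0,0,0]
}}

```text
time_s: 18.52
position: [0.5204, 0.2403, 0.1159]
tool_rot: [[0.972, 0.235, 0.001], [0.235, -0.972, 0.0], [0.002, 0.0, -1.0]]
ft_force: [-1.0, -0.5, 9.4]
grip_width: 0.0141
gripper_force: 79.0
```

Call:
{"fn": "jog_arm", "kwargs": {
  "hand": [0,0,0,0,0],
  "travel": [
    [0,0,-0.0001],
    [0,0,-0.0001],
    [0,0,-0.0001],
    [0,0,0],
    [0,0,0]
  ],
  "yaw": [0,0,0,0,0]
}}

```text
time_s: 19.15
position: [0.5205, 0.2403, 0.1157]
tool_rot: [[0.972, 0.235, 0.002], [0.235, -0.972, 0.0], [0.002, 0.0, -1.0]]
ft_force: [-1.6, -1.1, 10.3]
grip_width: 0.014
gripper_force: 79.1
```

Call:
{"fn": "jog_arm", "kwargs": {
  "hand": [0,0,0,0,0],
  "travel": [
    [0,0,-0.0001],
    [0,0,-0.0001],
    [0,0,-0.0001],
    [0,0,0],
    [0,0,0]
  ],
  "yaw": [0,0,0,0,0]
}}

```text
time_s: 19.77
position: [0.5205, 0.2403, 0.1155]
tool_rot: [[0.972, 0.235, 0.002], [0.235, -0.972, 0.0], [0.002, -0.0, -1.0]]
ft_force: [-1.2, -0.7, 11.4]
grip_width: 0.0141
gripper_force: 79.2
```

Call:
{"fn": "jog_arm", "kwargs": {
  "hand": [0,0,0,0,0],
  "travel": [
    [0,0,-0.0001],
    [0,0,-0.0001],
    [0,0,0],
    [0,0,0],
    [0,0,0]
  ],
  "yaw": [0,0,0,0,0]
}}

```text
time_s: 20.4
position: [0.5205, 0.2403, 0.1154]
tool_rot: [[0.972, 0.235, 0.002], [0.235, -0.972, 0.0], [0.002, 0.0, -1.0]]
ft_force: [-1.0, -0.3, 12.0]
grip_width: 0.0139
gripper_force: 79.2
```

Call:
{"fn": "jog_arm", "kwargs": {
  "hand": [0,0,0,0,0],
  "travel": [
    [0,0,-0.0001],
    [0,0,0],
    [0,0,0],
    [0,0,0],
    [0,0,0]
  ],
  "yaw": [0,0,0,0,0]
}}

```text
time_s: 21.02
position: [0.5205, 0.2403, 0.1151]
tool_rot: [[0.972, 0.235, 0.002], [0.235, -0.972, 0.0], [0.002, 0.0, -1.0]]
ft_force: [-1.6, -0.6, 10.6]
grip_width: 0.0142
gripper_force: 79.2
```

Call:
{"fn": "jog_arm", "kwargs": {
  "hand": [0,0,0,0,0],
  "travel": [
    [0,0,0],
    [0,0,0],
    [0,0,0],
    [0,0,0],
    [0,0,0]
  ],
  "yaw": [0,0,0,0,0]
}}

```text
time_s: 21.65
position: [0.5204, 0.2403, 0.115]
tool_rot: [[0.972, 0.235, 0.001], [0.235, -0.972, 0.0], [0.001, 0.0, -1.0]]
ft_force: [-1.0, -0.1, 10.2]
grip_width: 0.0139
gripper_force: 79.2
```

Force fell and the tool moved on, but not down to 4 N, so this could be the snap or a slip. I'll back off slightly to measure the stiffness, which tells them apart.

Call:
{"fn": "jog_arm", "kwargs": {
  "hand": [0,0,0,0,0],
  "travel": [
    [0,0,0.0001],
    [0,0,0.0002],
    [0,0,0],
    [0,0,0],
    [0,0,0]
  ],
  "yaw": [0,0,0,0,0]
}}

```text
time_s: 22.28
position: [0.5205, 0.2403, 0.1155]
tool_rot: [[0.972, 0.235, 0.002], [0.235, -0.972, 0.0], [0.002, 0.0, -1.0]]
ft_force: [-2.4, -0.8, 11.9]
grip_width: 0.0144
gripper_force: 79.2
```

```bash
python3 - <<'E'
from h import *
for i in range(6):
  s=env.observe(); print(s["time_s"],s["position"],s["ft_force"]); env.get_image("top")
E
```

```text
22.275 [0.52050946 0.24025879 0.11550178] [-2.35107291 -0.80121606 11.94449144]
22.325 [0.52051411 0.24028964 0.11549779] [-0.89465454 -0.84654602 10.82463764]
22.375 [0.52050797 0.24027581 0.11551286] [-1.49188739 -0.3046965  11.21114196]
22.425 [0.520506   0.24027599 0.11551868] [-1.93097396  0.20505314 10.34922484]
22.475 [0.5204976  0.24028165 0.11548733] [-1.20912565 -1.88197033 10.17904544]
22.525 [0.52052519 0.24026746 0.11550418] [-0.90872831 -0.79630658 10.93541987]
```

Backing off put it back on the earlier curve (0.1155 at about 14 N), so nothing has slipped and the force is just past its peak. I'll press back down in tiny steps.

Call:
{"fn": "jog_arm", "kwargs": {
  "hand": [0,0,0,0,0],
  "travel": [
    [0,0,-0.0001],
    [0,0,-0.0001],
    [0,0,-0.0001],
    [0,0,0],
    [0,0,0]
  ],
  "yaw": [0,0,0,0,0]
}}

```text
time_s: 23.2
position: [0.5205, 0.2403, 0.1152]
tool_rot: [[0.972, 0.235, 0.002], [0.235, -0.972, 0.0], [0.002, 0.0, -1.0]]
ft_force: [-1.6, -0.7, 10.7]
grip_width: 0.0144
gripper_force: 79.2
```

```bash
cat > f.py <<'E'
from h import *
P=[];F=[]
for i in range(8):
  s=env.observe(); P.append(s["position"]);F.append(s["ft_force"]); env.get_image("top")
print(s["time_s"],np.mean(P,0).round(5),np.mean(F,0).round(2),np.array(F)[:,2].round(1),np.array(P)[:,2].round(5))
E
python3 f.py
```

```text
23.55 [0.52048 0.24027 0.11512] [-1.43 -0.49 10.38] [10.7 10.1 10.7  9.8 10.7 10.7  9.9 10.3] [0.11519 0.11516 0.11514 0.11513 0.11508 0.11508 0.11508 0.11507]
```

Call:
{"fn": "jog_arm", "kwargs": {
  "hand": [0,0,0,0,0],
  "travel": [
    [0,0,-0.0001],
    [0,0,-0.0001],
    [0,0,0],
    [0,0,0],
    [0,0,0]
  ],
  "yaw": [0,0,0,0,0]
}}

```text
time_s: 24.22
position: [0.5203, 0.2402, 0.1145]
tool_rot: [[0.972, 0.235, 0.001], [0.235, -0.972, 0.0], [0.001, -0.0, -1.0]]
ft_force: [-1.7, -0.0, 7.7]
grip_width: 0.0143
gripper_force: 79.2
```

```bash
python3 f.py
```

```text
24.575 [0.52033 0.24023 0.11446] [-0.96 -0.06  6.95] [7.7 7.6 6.7 6.7 6.7 5.9 7.6 6.6] [0.11452 0.11448 0.11447 0.11445 0.11445 0.11446 0.11443 0.11441]
```

The force is falling through the latch's breakaway (now about 10 N net). I'll keep following it down gently.

Call:
{"fn": "jog_arm", "kwargs": {
  "hand": [0,0,0,0,0],
  "travel": [
    [0,0,-0.0001],
    [0,0,-0.0001],
    [0,0,0],
    [0,0,0],
    [0,0,0]
  ],
  "yaw": [0,0,0,0,0]
}}

```text
time_s: 25.25
position: [0.5202, 0.2402, 0.114]
tool_rot: [[0.972, 0.235, 0.001], [0.235, -0.972, 0.0], [0.001, -0.0, -1.0]]
ft_force: [-0.1, 0.4, 4.0]
grip_width: 0.0142
gripper_force: 79.2
```

```bash
python3 f.py
```

```text
25.6 [0.52021 0.24019 0.11387] [-0.22 -0.38  4.86] [4.  5.4 5.2 5.2 4.6 5.1 5.  4.5] [0.11398 0.11395 0.11392 0.1139  0.11387 0.1138  0.11379 0.11375]
```

Call:
{"fn": "jog_arm", "kwargs": {
  "hand": [0,0,0,0,0],
  "travel": [
    [0,0,-0.0001],
    [0,0,-0.0001],
    [0,0,0],
    [0,0,0],
    [0,0,0]
  ],
  "yaw": [0,0,0,0,0]
}}

```text
time_s: 26.28
position: [0.5201, 0.2402, 0.1135]
tool_rot: [[0.972, 0.235, -0.0], [0.235, -0.972, -0.0], [-0.0, 0.0, -1.0]]
ft_force: [-0.2, -0.8, 2.6]
grip_width: 0.0138
gripper_force: 79.1
```

```bash
python3 f.py
```

```text
26.625 [0.52012 0.24017 0.11354] [ 0.16 -0.19  3.27] [2.6 3.5 2.7 3.5 3.3 3.3 3.2 4. ] [0.1135  0.1135  0.1135  0.11355 0.11354 0.11357 0.11356 0.11358]
```

Call:
{"fn": "jog_arm", "kwargs": {
  "hand": [0,0,0,0,0],
  "travel": [
    [0,0,-0.0001],
    [0,0,-0.0001],
    [0,0,0],
    [0,0,0],
    [0,0,0]
  ],
  "yaw": [0,0,0,0,0]
}}

```text
time_s: 27.3
position: [0.5201, 0.2402, 0.1132]
tool_rot: [[0.972, 0.235, -0.0], [0.235, -0.972, -0.0], [-0.0, -0.0, -1.0]]
ft_force: [0.4, -0.4, 2.2]
grip_width: 0.0136
gripper_force: 79.1
```

```bash
python3 f.py
```

```text
27.65 [0.5201  0.24016 0.1133 ] [ 0.14 -0.02  2.56] [2.2 3.3 2.3 2.3 2.2 2.7 3.2 2.4] [0.11324 0.11326 0.11328 0.11329 0.11332 0.11332 0.11334 0.11334]
```

Call:
{"fn": "jog_arm", "kwargs": {
  "hand": [0,0,0,0,0],
  "travel": [
    [0,0,-0.0001],
    [0,0,-0.0001],
    [0,0,-0.0001],
    [0,0,0],
    [0,0,0]
  ],
  "yaw": [0,0,0,0,0]
}}

```text
time_s: 28.32
position: [0.5201, 0.2402, 0.113]
tool_rot: [[0.972, 0.235, -0.0], [0.235, -0.972, 0.0], [-0.0, -0.0, -1.0]]
ft_force: [0.7, -0.1, 1.8]
grip_width: 0.0143
gripper_force: 79.1
```

```bash
python3 f.py
```

```text
28.675 [0.52011 0.24017 0.11301] [-0.12 -0.39  2.19] [1.8 2.1 2.1 2.3 3.  1.3 2.7 2.2] [0.113   0.11299 0.113   0.11301 0.113   0.11302 0.113   0.11303]
```

Call:
{"fn": "jog_arm", "kwargs": {
  "hand": [0,0,0,0,0],
  "travel": [
    [0,0,-0.0001],
    [0,0,-0.0001],
    [0,0,-0.0001],
    [0,0,0],
    [0,0,0]
  ],
  "yaw": [0,0,0,0,0]
}}

```text
time_s: 29.35
position: [0.5201, 0.2402, 0.1127]
tool_rot: [[0.972, 0.235, 0.0], [0.235, -0.972, 0.0], [0.0, -0.0, -1.0]]
ft_force: [0.2, -0.3, 3.4]
grip_width: 0.0142
gripper_force: 79.1
```

```bash
python3 f.py
```

```text
29.7 [0.52013 0.24017 0.11274] [ 0.36 -0.14  2.5 ] [3.4 2.4 3.1 1.7 1.6 2.6 2.7 2.6] [0.11274 0.11275 0.11272 0.11273 0.11275 0.11274 0.11274 0.11273]
```

The force bottomed at about 5 N net and no longer falls, so the latch has snapped. I'll lift straight up and carry the punch back.

Call:
{"fn": "jog_arm", "kwargs": {
  "hand": [0,0,0,0,0],
  "travel": [
    [0,0,0.008],
    [0,0,0.03],
    [0,0,0.03],
    [0,0,0.03],
    [0,0,0.03]
  ],
  "yaw": [0,0,0,0,0]
}}

```text
time_s: 30.38
position: [0.5196, 0.2401, 0.2414]
tool_rot: [[0.972, 0.235, -0.002], [0.235, -0.972, -0.0], [-0.002, -0.0, -1.0]]
ft_force: [0.2, -0.2, -3.0]
grip_width: 0.0144
gripper_force: 78.5
```

Call:
{"fn": "jog_arm", "kwargs": {
  "hand": [0,0,0,0,0],
  "travel": [
    [0.003,-0.03,0],
    [0.004,-0.05,0],
    [0.004,-0.05,0],
    [0.004,-0.05,0],
    [0.004,-0.05,0]
  ],
  "yaw": [0,0,0,0,0]
}}

```text
time_s: 31.0
position: [0.5386, 0.0087, 0.2405]
tool_rot: [[0.972, 0.235, -0.001], [0.235, -0.972, 0.0], [-0.001, -0.001, -1.0]]
ft_force: [0.8, -0.3, -2.0]
grip_width: 0.0142
gripper_force: 78.7
```

Call:
{"fn": "jog_arm", "kwargs": {
  "hand": [0,0,0,0,0],
  "travel": [
    [0.004,-0.05,0],
    [0.004,-0.05,0],
    [0.004,-0.05,0],
    [0.004,-0.05,0],
    [0.0007,-0.03,0]
  ],
  "yaw": [0,0,0,0,0]
}}

```text
time_s: 31.62
position: [0.5553, -0.222, 0.2401]
tool_rot: [[0.972, 0.233, -0.002], [0.233, -0.972, 0.001], [-0.001, -0.001, -1.0]]
ft_force: [0.2, 1.0, -2.5]
grip_width: 0.0141
gripper_force: 78.6
```

Call:
{"fn": "jog_arm", "kwargs": {
  "hand": [0,0,0,0,0],
  "travel": [
    [0,-0.02,0],
    [0,-0.0042,0],
    [0,0,0],
    [0,0,0],
    [0,0,0]
  ],
  "yaw": [0,0,0,0,0]
}}

```text
time_s: 32.25
position: [0.5559, -0.2432, 0.2409]
tool_rot: [[0.972, 0.236, 0.0], [0.236, -0.972, 0.0], [0.0, -0.0, -1.0]]
ft_force: [0.1, 0.5, -2.8]
grip_width: 0.0147
gripper_force: 78.6
```

```bash
python3 - <<'E'
from h import *
s=env.observe(); print(s["time_s"],s["position"],s["ft_force"],s["wrist_torque"])
w=env.get_image("wrist")[:,:,::-1];o=cv2.imread("pics/full_w3.png")
c=lambda a:cv2.resize(a[190:384,150:350],(400,388))
cv2.imwrite("pics/full_w6.png",w);cv2.imwrite("pics/w6.png",np.hstack([c(o),c(w)]))
E
```

```text
32.25 [ 0.55590969 -0.2432224   0.24089502] [ 0.12872911  0.54138469 -2.76157255] [-0.01425212  0.03429282  0.00540132]
```

View pics/w6.png

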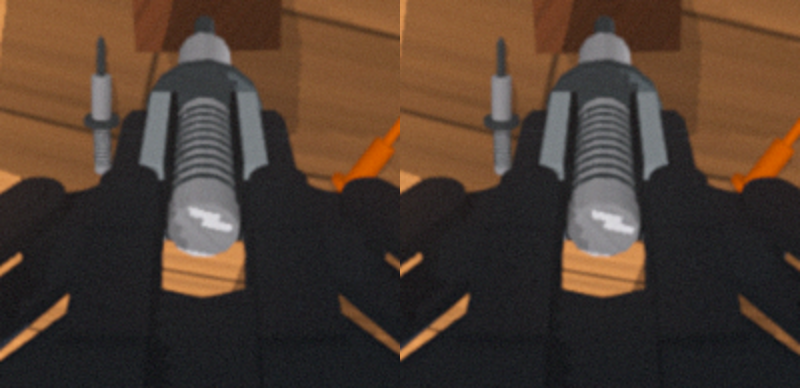

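The two views, before and after the press, look the same, so the punch did not slip in the grip. The tool is back over the stand, so I'll lower it.

Call:
{"fn": "jog_arm", "kwargs": {
  "hand": [0,0,0,0,0],
  "travel": [
    [0,-0.0006,-0.02],
    [0,0,-0.025],
    [0,0,-0.015],
    [0,0,-0.005],
    [0,0,0]
  ],
  "yaw": [0,0,0,0,0]
}}

```text
time_s: 32.92
position: [0.556, -0.2447, 0.1761]
tool_rot: [[0.972, 0.235, 0.0], [0.235, -0.972, -0.0], [0.0, 0.0, -1.0]]
ft_force: [0.9, -0.2, -2.6]
grip_width: 0.0138
gripper_force: 78.6
```

Call:
{"fn": "jog_arm", "kwargs": {
  "hand": [0,0,0,0,0],
  "travel": [
    [0,0,-0.008],
    [0,0,-0.01],
    [0,0,-0.012],
    [0,0,-0.012],
    [0,0,-0.006]
  ],
  "yaw": [0,0,0,0,0]
}}

```text
time_s: 33.55
position: [0.5556, -0.2445, 0.1266]
tool_rot: [[0.972, 0.235, -0.001], [0.235, -0.972, 0.001], [-0.001, -0.001, -1.0]]
ft_force: [-0.1, -0.7, -2.6]
grip_width: 0.014
gripper_force: 78.6
```

Inside the hole without touching. Last 14 mm, slowly.

Call:
{"fn": "jog_arm", "kwargs": {
  "hand": [0,0,0,0,0],
  "travel": [
    [0,0.0003,-0.004],
    [0,0,-0.004],
    [0,0,-0.003],
    [0,0,-0.001],
    [0,0,0]
  ],
  "yaw": [0,0,0,0,0]
}}

```text
time_s: 34.17
position: [0.5558, -0.2444, 0.1158]
tool_rot: [[0.972, 0.235, 0.0], [0.235, -0.972, -0.0], [0.0, 0.0, -1.0]]
ft_force: [-1.0, 1.1, -3.1]
grip_width: 0.0141
gripper_force: 78.6
```

Call:
{"fn": "jog_arm", "kwargs": {
  "hand": [0,0,0,0,0],
  "travel": [
    [0,0,-0.0005],
    [0,0,-0.0005],
    [0,0,-0.0005],
    [0,0,0],
    [0,0,0]
  ],
  "yaw": [0,0,0,0,0]
}}

```text
time_s: 34.8
position: [0.5558, -0.2444, 0.1142]
tool_rot: [[0.972, 0.235, 0.0], [0.235, -0.972, -0.0], [-0.0, 0.0, -1.0]]
ft_force: [0.6, 0.2, -3.0]
grip_width: 0.0142
gripper_force: 78.6
```

Call:
{"fn": "jog_arm", "kwargs": {
  "hand": [0,0,0,0,0],
  "travel": [
    [0,0,-0.0005],
    [0,0,-0.0005],
    [0,0,-0.0005],
    [0,0,-0.0003],
    [0,0,0]
  ],
  "yaw": [0,0,0,0,0]
}}

```text
time_s: 35.42
position: [0.5558, -0.2443, 0.1124]
tool_rot: [[0.972, 0.235, 0.0], [0.235, -0.972, 0.0], [0.0, -0.0, -1.0]]
ft_force: [0.3, 0.2, -2.9]
grip_width: 0.0144
gripper_force: 78.6
```

Call:
{"fn": "jog_arm", "kwargs": {
  "hand": [0,0,0,0,0],
  "travel": [
    [0,0,-0.0003],
    [0,0,-0.0003],
    [0,0,-0.0002],
    [0,0,0],
    [0,0,0]
  ],
  "yaw": [0,0,0,0,0]
}}

```text
time_s: 36.05
position: [0.5559, -0.2444, 0.1121]
tool_rot: [[0.972, 0.235, 0.0], [0.235, -0.972, -0.0], [0.0, 0.0, -1.0]]
ft_force: [-2.1, 1.2, 5.7]
grip_width: 0.0143
gripper_force: 78.9
```

The flange is resting (5.7 N at z 0.1121, the same as at the grasp). I'll release gently and rise.

Call:
{"fn": "jog_arm", "kwargs": {
  "hand": [0.02,0.03,0.04,0.05,0.06],
  "travel": [
    [0,0,0.0005],
    [0,0,0],
    [0,0,0],
    [0,0,0],
    [0,0,0]
  ],
  "yaw": [0,0,0,0,0],
  "grip_force": 20
}}

```text
time_s: 36.67
position: [0.5558, -0.2444, 0.1121]
tool_rot: [[0.972, 0.235, -0.0], [0.235, -0.972, 0.0], [-0.0, -0.0, -1.0]]
ft_force: [-0.1, -0.4, 0.2]
grip_width: 0.06
gripper_force: 0.0
```

Call:
{"fn": "jog_arm", "kwargs": {
  "hand": [0.06,0.06,0.06,0.06,0.06],
  "travel": [
    [0,0,0],
    [0,0,0.02],
    [0,0,0.03],
    [0,0,0.03],
    [0,0,0.03]
  ],
  "yaw": [0,0,0,0,0]
}}

```text
time_s: 37.3
position: [0.5557, -0.2443, 0.2231]
tool_rot: [[0.972, 0.235, 0.0], [0.235, -0.972, 0.0], [0.0, -0.0, -1.0]]
ft_force: [0.0, -0.3, -0.4]
grip_width: 0.0601
gripper_force: 0.0
```

Call:
{"fn": "jog_arm", "kwargs": {
  "hand": [0.06,0.06,0.06,0.06,0.06],
  "travel": [
    [0,0,0.02],
    [0,0,0],
    [0,0,0],
    [0,0,0],
    [0,0,0]
  ],
  "yaw": [0,0,0,0,0]
}}

```text
time_s: 37.92
position: [0.5557, -0.2443, 0.2414]
tool_rot: [[0.972, 0.235, -0.001], [0.235, -0.972, 0.001], [-0.001, -0.001, -1.0]]
ft_force: [-1.2, 0.6, 0.1]
grip_width: 0.0602
gripper_force: 0.0
```

```bash
python3 - <<'E'
from h import *
s=env.observe(); print(s["time_s"],s["position"],s["ft_force"],s["grip_width"])
w=env.get_image("wrist")[:,:,::-1];c=env.get_image("scene")[:,:,::-1]
cv2.imwrite("pics/w7.png",np.hstack([cv2.resize(w[100:300,150:350],(400,400)),cv2.resize(c[150:290,100:240],(400,400))]))
E
```

```text
37.925 [ 0.55572538 -0.24426759  0.24144387] [-1.23690192  0.62879299  0.08470661] 0.0601534057408786
```

View pics/w7.png

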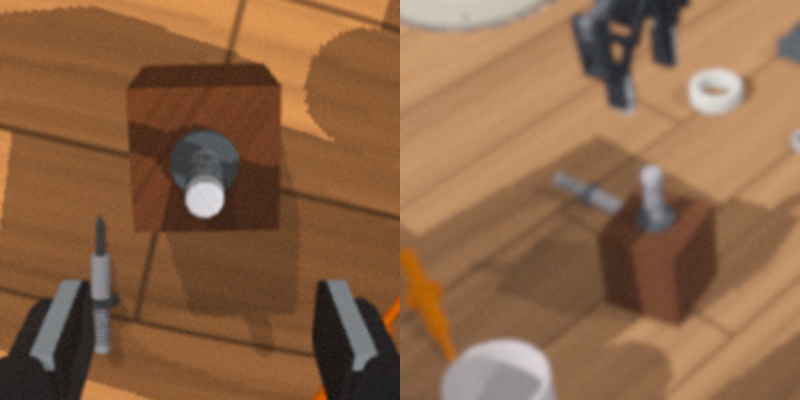

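The punch stands upright in the stand with its flange on the top, and the gripper is open and clear. Handing in.

```bash
python3 -c "
from rig import env
print(env.close_job())"
```

```text
the job is handed in; nothing more can be done
None
```

I pressed the punch on the scribed cross until it snapped, returned it upright and fully home in its stand, and handed the job in at about 38 s. The force peaked at about 15 N, then fell to about 5 N more gradually than described. I read that as the snap, since the latch reading wasn't available to check.

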